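# Seat a headed drill bush with the bench press

## Robot

A 6-joint arm with a two-finger parallel gripper is mounted at the origin on a cart in front of the work surface, level with it; the furniture and walls round the work are solid. World frame = base frame: x ahead of the robot, y to its left, z up, the work surface at z = 0. Lengths are in m, angles in rad, forces in N, time in s.
With the tool pointing down it reaches from about 0.35 to 0.775 m from the base axis. Payload 7.3 kg.
Tool frame: the origin (TCP) lies on the centre line of the jaws, within the pads' length; the fingertips stand ahead of it and the grasp point (between the pads) lies 11 mm behind it (robot.nose_length is the z of the fingertips in the tool frame, in m); z points along the fingers, y is the line along which they close (so a half turn about z gives the same grasp; the last joint's range is limited). The gripper opens to 92 mm and grips with 3 to 60 N. Pads are 19 mm wide; open, the fingers measure 130 mm over their backs; the gripper's body (75 mm by 190 mm) begins 47 mm behind the grasp point.
Start: joints at [0.965, 0.342, 1.524, -0, 1.275, -0.146], TCP at [0.233, 0.471, 0.235] pointing down, gripper open.
Joint ranges: [-2.53, 2.53], [-0.77, 2.02], [0.04, 2.7], [-1, 4.14], [0.28, 2.66], [-3.11, 3.11]. Speed limits (rad/s): [2.57, 2.57, 3.14, 3.14, 3.14, 3.14].

## Interface

Orientations are given as [roll, pitch, yaw] about the fixed x, y, z axes, in that order (R = Rz(yaw) Ry(pitch) Rx(roll)).
In Python, from cell import robot, cams gives the robot as it stands. The module is installed in compiled form; this text tells all that it offers.
- The arm moves only by the tool carry_out, never from a script. Its argument "deltas" is a list of rows, each a list of 7 numbers: the shift along the tool's x, y, z in cm, then the turn, a rotation vector about the tool's x, y, z in rad, then the opening, from 0 (shut) to 1 (fully open). A call has exactly 8 rows; each row shifts and turns the commanded pose from where the row before left it, along the tool's axes as they then stand; what a row does not reach is not made up. A row lasts 1/12 s, in which the tool goes at most 41.7 mm and 7.16 degrees, less where a joint would pass 70% of its speed; a pose out of reach is approached as far as the arm can. A call is refused whole if a number of a shift passes 4.17 or a number of a turn 0.125, either way. A call with a gripper value outside its range is refused whole. The fingers move at their own pace and stop on an object; "force" is the grip in N (left out, the last holds). Time passes only in rows, so rows that do not move let the fingers close, or fill a call up. It gives the time, the measured TCP pose, the force, the opening and the grip force at its end, in the units of the state.
- robot.observe(): the state, without advancing time (a new reading comes with each control period).
- cams.read_camera(name): name is "side" or "top"; returns a dict with "image" (384x512x3 uint8, blue, green, red), "depth" (384x512 float32, m along the optical axis (not along the pixel's ray), 0 where there is no reading), "fx", "fy", "cx", "cy" (pixels), "D" ([k1, k2, p1, p2, k3] as OpenCV has them; the pictures are not rectified), "world_to_cam" (4x4, takes a point from world to camera coordinates). Camera axes: x right, y up, looking along -z (the intrinsics and any distortion apply to the point x, -y, -z); pixel columns grow to the right and rows downward; lengths in m; the calibration is good to about 2 mm. A picture is of the moment at which its call begins.
- robot.hand_in(): hands the job in; it is judged then, once.
The state is a dict: "time": time; "qpos": joint angles; "qvel": joint speeds; "joint_efforts": joint torques, N m; "tool_pos": TCP position; "tool_rot": TCP orientation; "contact_force": force on the tool from outside, world axes, zero at the start; "torque": the same for the moment, N m; "opening": finger opening in m; "grip_force": force on a finger pad.
Only numpy, scipy, OpenCV 4.12 (cv2) and the standard library are available. Lean on these libraries where they do the work, as an engineer would, in place of code of your own. Each camera call takes 0.05 s, during which the arm holds its last target. There are 200 camera calls.

## Task

The drill bush is only started in the loose jig plate. Slide the plate, bush end first, into the little bench press until it is fully home against the back stop, then press the palm knob down gently, past the soft stop where the foot lands on the plate, until the bush's head sits firmly on the plate, and let the knob come all the way back up. Ease off as soon as it is firm, and leave the tools lying around alone.

Things in the scene. Friction and masses are not known exactly. Their poses are not given: they have to be found in the camera images.
- press: small grey bench press bolted down; origin on its ram's axis at bench height, x points into the mouth (the way the plate slides in), z up. Base 63 mm before the axis to 57 behind, 61 mm to each side at its lugs. Head 52 mm wide, from 24 mm before the axis back, 94 to 150 mm above the bench. The ram's nose under the head drives the bush. Pushing on the press with more than 30 N damages it
- bed (a point): middle of the front edge of the press's bed, on which the plate lies: 25 mm above the bench, 60 mm before the ram's axis; x as the press. Two guide strips 8 mm high, 54 mm apart, flared to 70 mm at this edge, lead the plate back to a stop whose face is 85 mm behind this point (25 mm behind the axis). A rest 26 mm wide carries on 40 mm before this edge at the same height
- foot (a point): underside of the forked foot under the head, on the ram's axis, 58 mm above the bench when up. It goes down with the knob and lands on the plate (its top 40 mm above the bench): the soft first stop. Slots between its prongs clear the bush
- knob_top (a point): centre of the top of the black palm knob, 37 mm wide, 220 mm above the bench when up. It goes straight down, 18 mm at 2 to 4 N to the soft stop, which gives way at 6.5 N; then 7 to 15 N drive the bush until it is home: a hard stop 30 to 42 mm down in all. Where is unknown, as the nose was screwed up or down by up to 6 mm: feel for it, 18 to 22 N is firm. Springs lift it again
- plate_center (a point): centre (half-way up) of the loose aluminium jig plate, 150 x 50 x 15 mm, 0.2 to 0.3 kg, lying flat; x along its length towards the bush end, z up. Easiest held across its 50 mm width, about 30 mm from this point towards the plain end, which stays outside the press. Home, this point is 50 mm before the ram's axis
- bush_top (a point): centre of the top of the headed steel drill bush in the plate, 50 mm from the plate's centre along its x. Head 20 mm across, 4 mm high, now 7 to 10 mm clear of the plate's top; seated when the head touches the plate (its top 11.5 mm above the plate's centre)
- spanner: loose combination spanner, 163 x 24 x 8 mm, lying on the bench; origin under its middle; to be left alone
- caliper: loose sliding caliper, 200 x 73 x 9 mm, lying on the bench; origin under its middle; to be left alone
- pliers: loose red-handled pliers, 189 x 58 x 14 mm, lying on the bench; origin under its middle; to be left alone

How it is judged:
By the outcome, as a careful person would: the job done as asked, in the order asked, and still so for the second after the job is handed in, with the robot touching nothing.
It also fails if it takes over 67 s, if anything falls off the work surface, if the arm or the gripper's body presses on something with over 40 N, if the wrist force passes 120 N, or if a joint passes its speed limit or range.

## Working session

There is one attempt and no reset: what is moved stays moved. The work goes in short steps, Python scripts to look and compute and a tool call to move; the robot and the scene stay as the last step left them, time stands still between calls to the robot, and variables do not carry over. Pictures are saved under pics/ and viewed, at most 10 in all, crops included, and the job is handed in when it is done.

Besides the shell and the picture viewer there is one more tool, called after "Request:" as name([rows], argument=value, ...), one row to a line, values as JSON. carry_out: Moves the arm, as the interface text tells. Its arguments: {"type":"object","properties":{"deltas":{"type":"array","items":{"type":"array","items":{"type":"number"}}},"force":{"type":"number"}},"required":["deltas"]}

```bash
mkdir -p pics
cat > h.py <<'E'
import numpy as np, cv2
from cell import robot, cams
def grab(n,f):
    c=cams.read_camera(n); np.savez(f,**{k:np.array(v) for k,v in c.items()}); cv2.imwrite(f'pics/{f}.png',c['image']); return c
def load(f): return dict(np.load(f+'.npz'))
def px2w(c,uv,d=None,z=None):
    K=np.array([[c['fx'],0,c['cx']],[0,c['fy'],c['cy']],[0,0,1.]])
    uv=np.array(uv,float).reshape(-1,1,2)
    n=cv2.undistortPoints(uv,K,np.array(c['D'],float))[:,0]
    M=np.linalg.inv(c['world_to_cam']); r=np.c_[n[:,0],-n[:,1],-np.ones(len(n))]
    o=M[:3,3]; rw=r@M[:3,:3].T
    if d is None and z is None:
        d=np.array([c['depth'][int(round(v)),int(round(u))] for u,v in uv[:,0]])
    if z is not None: d=(z-o[2])/rw[:,2]
    return o+rw*np.array(d).reshape(-1,1)
def cloud(c):
    h,w=c['depth'].shape; u,v=np.meshgrid(np.arange(w),np.arange(h))
    return px2w(c,np.c_[u.ravel(),v.ravel()],d=c['depth'].ravel()).reshape(h,w,3)
E
python3 - <<'E'
from h import *
for n in('top','side'):
    c=grab(n,n+'0'); print(n,c['fx'],c['cx'],c['cy'],np.linalg.inv(c['world_to_cam'])[:3,3],c['D'])
s=robot.observe(); print(s, robot.nose_length)
E
```

```text
top 412.5666818592562 252.3238657830386 193.62024077071072 [ 0.42339828 -0.14364511  1.1057828 ] [0.0126309 0.        0.        0.        0.       ]
side 484.8972342800074 255.35785112690198 189.97720024617493 [-0.03524803 -1.23140409  0.63332391] [0.06775901 0.         0.         0.         0.        ]
{'time': 0.1, 'qpos': array([ 9.65030371e-01,  3.42648890e-01,  1.52489801e+00,  1.15808516e-05,
        1.27542670e+00, -1.45979632e-01]), 'qvel': array([ 5.04350383e-05, -1.97499673e-03, -2.75137823e-03, -5.18862695e-04,
        8.38880913e-04,  2.22952372e-04]), 'joint_efforts': array([ 1.58178605e-03, -4.32002699e+01, -2.44696069e+01,  7.20028323e-02,
        5.26135764e-02, -5.91734329e-05]), 'tool_pos': array([0.23273848, 0.47020317, 0.23412482]), 'tool_rot': array([-3.14022801e+00, -2.11831327e-04,  2.68180281e+00]), 'contact_force': array([-0.92528732, -0.55879221,  0.53321576]), 'torque': array([0.02309402, 0.02842181, 0.00917857]), 'grip_force': 0.0, 'opening': 0.09204938015405423} 0.008
```

View pics/top0.png

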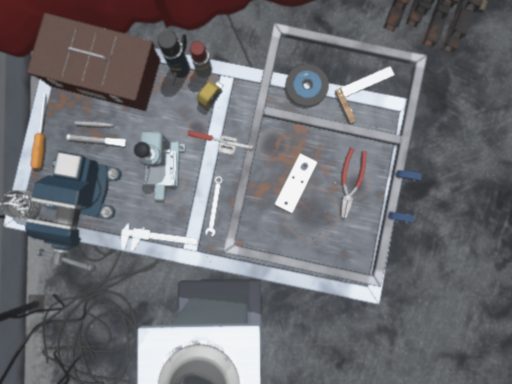

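View pics/side0.png

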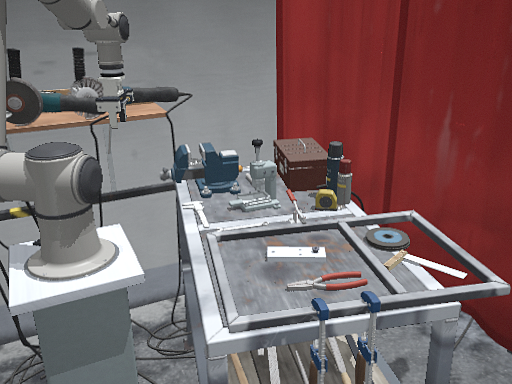

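Top: plate about (296,183) with the bush at its upper right end, press about (160,165) with its knob at (142,150), mouth apparently facing right. Let me enlarge these.

Run:
```python
from h import *
c=load('top0'); s=load('side0')
a=cv2.resize(c['image'][125:215,120:240],None,fx=5,fy=5,interpolation=cv2.INTER_CUBIC)[:, :600]
cv2.imwrite('pics/c1.png',a)
b=cv2.resize(c['image'][140:220,265:325],None,fx=5,fy=5,interpolation=cv2.INTER_CUBIC)
d=cv2.resize(s['image'][130:270,220:340],None,fx=4,fy=4,interpolation=cv2.INTER_CUBIC)
o=np.zeros((560,800,3),np.uint8);o[:400,:300]=b;o[:560,310:790]=d;cv2.imwrite('pics/c2.png',o)
P=cloud(c)
for n,u,v in [('knob',142,150),('plate',296,183),('bush',305,167),('bench',260,200),('bed',175,170),('frame',235,190)]: print(n,P[v,u].round(4))
# height map masks
m=(P[...,2]>.2)&(P[...,2]<.235); ys,xs=np.where(m); 
print('knob pts',[(x,y,P[y,x].round(3).tolist()) for x,y in list(zip(xs,ys))[::8]][:14])
```

```text
knob [0.5807 0.0902 0.2221]
plate [ 0.5225 -0.2633  0.0161]
bush [ 0.5637 -0.2871  0.0245]
bench [ 0.4797 -0.1673  0.0013]
bed [0.5609 0.0551 0.028 ]
frame [ 0.508  -0.1005 -0.0031]
knob pts [(np.int64(139), np.int64(142), [0.599, 0.097, 0.22]), (np.int64(138), np.int64(143), [0.597, 0.1, 0.217]), (np.int64(136), np.int64(144), [0.595, 0.105, 0.217]), (np.int64(144), np.int64(144), [0.594, 0.086, 0.221]), (np.int64(138), np.int64(145), [0.592, 0.099, 0.222]), (np.int64(146), np.int64(145), [0.592, 0.083, 0.218]), (np.int64(140), np.int64(146), [0.59, 0.095, 0.221]), (np.int64(148), np.int64(146), [0.59, 0.078, 0.219]), (np.int64(140), np.int64(147), [0.587, 0.095, 0.222]), (np.int64(148), np.int64(147), [0.587, 0.078, 0.22]), (np.int64(140), np.int64(148), [0.585, 0.095, 0.221]), (np.int64(148), np.int64(148), [0.586, 0.079, 0.216]), (np.int64(139), np.int64(149), [0.583, 0.096, 0.223]), (np.int64(147), np.int64(149), [0.583, 0.08, 0.221])]
```

View pics/c1.png

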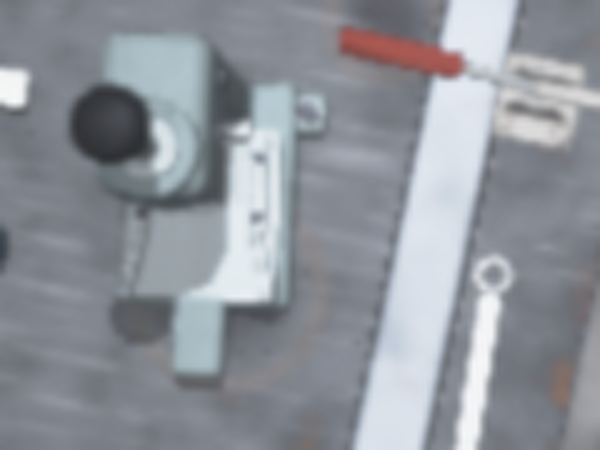

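View pics/c2.png

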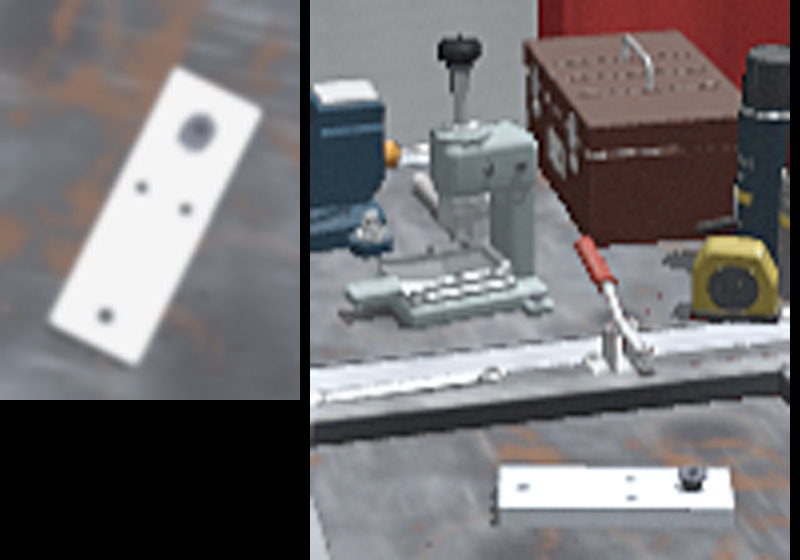

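Crop shows the press mouth facing the robot (rest at crop (200,340), i.e. full picture (160,193)), knob at (142,149); the plate runs from lower left to the bush at upper right (305,166). Nothing lies between, only the frame bars and the spanner/caliper to clear. Fit poses now.

Run:
```python
from h import *
def edge(c,mask,z,n):
    k,_=cv2.findContours(mask.astype(np.uint8),cv2.RETR_EXTERNAL,cv2.CHAIN_APPROX_NONE)
    k=max(k,key=cv2.contourArea)[:,0]; w=px2w(c,k,z=z)[:,:2]
    r=cv2.minAreaRect((w*1000).astype(np.float32)); print(n,np.round(r[0],1),np.round(r[1],1),round(r[2],1)); return w
for f in('top0','side0'):
    c=load(f);P=cloud(c);I=c['image'].astype(int); v=c['depth']>0
    X,Y,Z=P[...,0],P[...,1],P[...,2]
    m=v&(abs(X-.525)<.12)&(abs(Y+.265)<.09)&(I.min(2)>(185 if f=='top0' else 190))
    m=cv2.morphologyEx(m.astype(np.uint8),cv2.MORPH_CLOSE,np.ones((9,9)))
    edge(c,m,.015,f+' plate')
    near=v&(abs(X-.56)<.15)&(abs(Y-.08)<.1)
    b=near&(Z>.018)&(Z<.05)&(abs(X-.525)<.2)&((I.max(2)<60))
    k=near&(Z>.195)&(Z<.24); 
    k=k&(I.max(2)<90)
    print(f,'knob',k.sum(),np.median(Z[k]),P[k].mean(0),P[k].min(0),P[k].max(0))
    if f=='top0': edge(c,k,.215,'knob')
    h=near&(Z>.135)&(Z<.165); 
    print('head',h.sum(),np.median(Z[h])); edge(c,h,.15,'headtop')
    bd=near&(Z>.015)&(Z<.045)
    # slices of bed region by X: Y extents
    for x in np.arange(.46,.63,.01):
        q=bd&(abs(X-x)<.005)
        if q.sum()>2: print('%.3f'%x,q.sum(),Y[q].min().round(4),Y[q].max().round(4),np.median(Z[q]).round(4))
# bush
c=load('top0'); 
I=c['image'].astype(int);P=cloud(c)
m=(abs(P[...,0]-.56)<.02)&(abs(P[...,1]+.287)<.02)&(I.max(2)<160); ys,xs=np.where(m); print('bush px',xs.mean(),ys.mean(),len(xs),px2w(c,[[xs.mean(),ys.mean()]],z=.026))
# press pts clicked from crop (crop/5+offset), rest corners z=.025
R=np.array([[176,300],[224,300],[174,376],[221,378]])/5+[120,125]-.4
print('rest',px2w(c,R,z=.025).round(4).tolist())
```

```text
top0 plate [ 524.  -262.7] [ 52.2 151.7] 62.4
top0 knob 188 0.22014355450323675 [0.58196113 0.09210231 0.21970854] [0.56634622 0.07674159 0.21060202] [0.59910466 0.10997523 0.22408831]
knob [583.   93.2] [34.3 30.6] 44.3
head 540 0.1423844326072028
headtop [598.1  88. ] [49.8 76.1] 87.7
0.490 40 0.0846 0.1089 0.0251
0.500 40 0.0845 0.1082 0.0257
0.510 41 0.0832 0.1095 0.0258
0.520 70 0.0521 0.1369 0.0253
0.530 120 0.052 0.1392 0.0266
0.540 128 0.0511 0.1394 0.0266
0.550 132 0.0514 0.1394 0.0267
0.560 132 0.0483 0.1351 0.0268
0.570 104 0.0494 0.1361 0.0265
0.580 46 0.0493 0.136 0.0266
0.590 48 0.0488 0.0793 0.0257
0.600 49 0.0485 0.0794 0.0259
0.610 50 0.0488 0.0813 0.0294
0.620 49 0.0352 0.072 0.0178
side0 plate [ 521.8 -263.9] [ 47.8 150.2] 63.1
side0 knob 71 0.21181523972355187 [0.57809687 0.08442683 0.2101698 ] [0.56382419 0.07177673 0.19584329] [0.59416498 0.10258155 0.22069342]
head 177 0.14175258240165606
headtop [583.   76.9] [101.2  79.2] 87.4
0.480 8 0.0834 0.103 0.0216
0.490 19 0.0775 0.1074 0.0236
0.500 16 0.0796 0.1089 0.0252
0.510 16 0.08 0.1046 0.0237
0.520 45 0.0534 0.1363 0.0245
0.530 47 0.0494 0.1412 0.0256
0.540 47 0.0441 0.1365 0.0262
0.550 44 0.0512 0.1307 0.0261
0.560 42 0.0533 0.1289 0.0262
0.570 52 0.0477 0.1281 0.0254
0.580 38 0.0465 0.129 0.0256
0.590 43 0.0487 0.1267 0.026
0.600 42 0.0481 0.1283 0.0268
0.610 64 0.0416 0.1311 0.0308
0.620 38 0.0402 0.1208 0.0267
bush px 304.56 166.76 25 [[ 0.56420723 -0.28571575  0.026     ]]
rest [[0.5235, 0.1087, 0.025], [0.5231, 0.0836, 0.025], [0.4835, 0.1098, 0.025], [0.4821, 0.0852, 0.025]]
```

Request:
carry_out([
  [-2.3,-2.2,0,0,0,0,1],
  [-2.3,-2.2,0,0,0,0,1],
  [-2.3,-2.2,0,0,0,0,1],
  [-2.3,-2.2,0,0,0,0,1],
  [-2.3,-2.2,0,0,0,0,1],
  [-2.3,-2.2,0,0,0,0,1],
  [-2.3,-2.2,0,0,0,0,1],
  [-2.3,-2.2,0,0,0,0,1],
], force=30)

```text
time: 0.77
tool_pos: [0.3197, 0.2296, 0.2346]
tool_rot: [-3.141, -0.0, 2.682]
contact_force: [0.8, -0.2, 0.1]
opening: 0.0921
grip_force: 0.0
```

Request:
carry_out([
  [-2.3,-2.2,0,0,0,0,1],
  [-2.3,-2.2,0,0,0,0,1],
  [-2.3,-2.2,0,0,0,0,1],
  [-2.3,-2.2,0,0,0,0,1],
  [-2.3,-2.2,0,0,0,0,1],
  [-2.3,-2.2,0,0,0,0,1],
  [-2.3,-2.2,0,0,0,0,1],
  [-2.3,-2.2,0,0,0,0,1],
])

```text
time: 1.43
tool_pos: [0.4066, -0.0098, 0.2346]
tool_rot: [3.142, -0.0, 2.682]
contact_force: [0.5, 1.6, 0.6]
opening: 0.0917
grip_force: 0.0
```

Request:
carry_out([
  [-2.3,-2.2,0.5,0,0,0,1],
  [-2.3,-2.2,1,0,0,0,1],
  [-2.3,-2.2,1.5,0,0,0,1],
  [-2.3,-2.2,2,0,0,0,1],
  [-2.3,-2.2,2,0,0,0,1],
  [-2.3,-2.2,2,0,0,0,1],
  [-2,-2.0,1.5,0,0,0.019,1],
  [0,0,0,0,0,0,1],
])

```text
time: 2.1
tool_pos: [0.4804, -0.2183, 0.1261]
tool_rot: [-3.141, -0.003, 2.659]
contact_force: [-0.1, -1.1, 0.4]
opening: 0.0918
grip_force: 0.0
```

```bash
cat >> h.py <<'E'
from scipy.spatial.transform import Rotation as Ro
def to(p,yaw):
    s=robot.observe(); R=Ro.from_euler('xyz',s['tool_rot'])
    d=R.inv().apply(np.array(p)-s['tool_pos'])*100
    t=(R.inv()*Ro.from_euler('xyz',[np.pi,0,yaw])).as_rotvec()
    print('t',round(s['time'],2),'pos',s['tool_pos'].round(4),'rot',s['tool_rot'].round(4),'F',s['contact_force'].round(1),'open',s['opening'].round(4),'grip',round(float(s['grip_force']),1))
    print('tool delta cm',d.round(2),'turn',t.round(4))
E
python3 - <<'E'
from h import *
to([.4964,-.2494,.011],2.663)
c=load('top0');P=cloud(c)
print([P[v,u].round(3).tolist() for u,v in[(235,215),(250,160),(330,125),(300,262),(205,190),(255,120)]])
E
```

```text
Traceback (most recent call last):
  File "h.py", line 24, in to
    print('t',round(s['time'],2),'pos',s['tool_pos'].round(4),'rot',s['tool_rot'].round(4),'F',s['contact_force'].round(1),'open',s['opening'].round(4),'grip',round(float(s['grip_force']),1))
                                                                                                                                  ^^^^^^^^^^^^^^^^^^
AttributeError: 'float' object has no attribute 'round'
```

```bash
sed -i "s/s\['opening'\].round(4)/round(float(s['opening']),4)/" h.py
python3 - <<'E'
from h import *
to([.4964,-.2494,.011],2.663)
c=load('top0');P=cloud(c)
print([P[v,u].round(3).tolist() for u,v in[(235,215),(250,160),(330,125),(300,262),(205,190),(255,120)]])
E
```

```text
t 2.1 pos [ 0.4804 -0.2183  0.1261] rot [-3.141  -0.0035  2.6587] F [-0.1 -1.1  0.4] open 0.0918 grip 0.0
tool delta cm [-2.9  -2.01 11.5 ] turn [-0.0006 -0.0035 -0.0043]
[[0.44, -0.101, 0.024], [0.585, -0.142, 0.025], [0.674, -0.356, 0.027], [0.316, -0.267, 0.029], [0.509, -0.02, 0.0], [0.69, -0.157, 0.029]]
```

Request:
carry_out([
  [-1,-0.7,1.5,0,0,0,1],
  [-1,-0.7,1.5,0,0,0,1],
  [-0.9,-0.6,1.5,0,0,0,1],
  [0,0,1.5,0,0,0,1],
  [0,0,1.5,0,0,0,1],
  [0,0,1.5,0,0,0,1],
  [0,0,1.0,0,0,0,1],
  [0,0,0,0,0,0,1],
])

```text
time: 2.77
tool_pos: [0.4959, -0.2445, 0.0278]
tool_rot: [3.141, -0.004, 2.663]
contact_force: [0.3, -0.0, 0.2]
opening: 0.092
grip_force: 0.0
```

Run:
```python
from h import *
grab('side','side1')
to([.4964,-.2494,.011],2.663)
I=load('side1')['image'];cv2.imwrite('pics/side1c.png',cv2.resize(I[170:320,210:370],None,fx=4,fy=4))
```

```text
t 2.82 pos [ 0.4966 -0.245   0.029 ] rot [ 3.1412e+00 -2.3000e-03  2.6631e+00] F [0.3 0.2 0.7] open 0.0915 grip 0.0
tool delta cm [-0.19 -0.4   1.8 ] turn [ 0.0004 -0.0023  0.0001]
```

View pics/side1c.png

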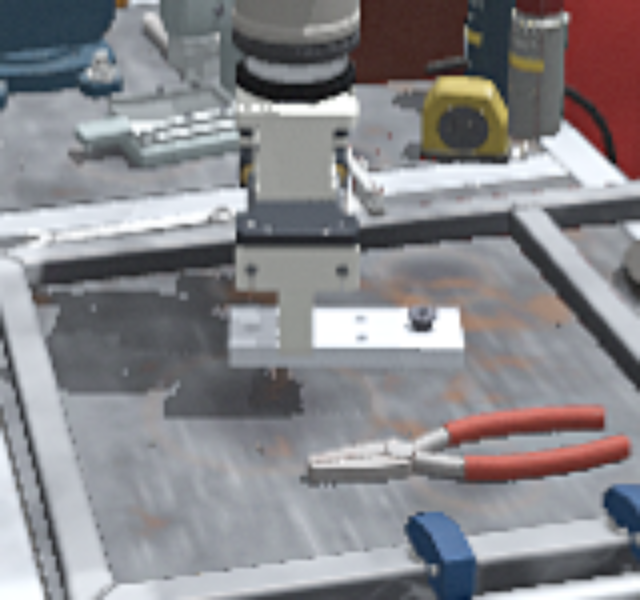

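The finger (crop (295,320)) straddles the plate near its plain end, bush end free. Descend and close.

Request:
carry_out([
  [-0.2,-0.4,0.6,0,0,0,1],
  [0,0,0.6,0,0,0,1],
  [0,0,0.5,0,0,0,1],
  [0,0,0,0,0,0,1],
  [0,0,0,0,0,0,0],
  [0,0,0,0,0,0,0],
  [0,0,0,0,0,0,0],
  [0,0,0,0,0,0,0],
], force=35)

```text
time: 3.48
tool_pos: [0.4973, -0.2502, 0.013]
tool_rot: [3.142, 0.001, 2.663]
contact_force: [-0.2, -0.1, 0.6]
opening: 0.0697
grip_force: 0.0
```

Request:
carry_out([
  [0,0,0,0,0,0,0],
  [0,0,0,0,0,0,0],
  [0,0,0,0,0,0,0],
  [0,0,0,0,0,0,0],
  [0,0,0,0,0,0,0],
  [0,0,0,0,0,0,0],
  [0,0,0,0,0,0,0],
  [0,0,0,0,0,0,0],
])

```text
time: 4.15
tool_pos: [0.4972, -0.2501, 0.0128]
tool_rot: [3.141, 0.0, 2.663]
contact_force: [1.2, 1.0, 2.1]
opening: 0.0496
grip_force: 35.0
```

Request:
carry_out([
  [0,0,-0.8,0,0,0,0],
  [0,0,-1.2,0,0,0,0],
  [0,0,-2,0,0,-0.073,0],
  [0,0,-2,0,0,-0.073,0],
  [0,0,-2,0,0,-0.073,0],
  [0,0,-1.5,0,0,-0.073,0],
  [0,0,-1,0,0,-0.073,0],
  [0,0,0,0,0,-0.073,0],
])

```text
time: 4.82
tool_pos: [0.4979, -0.2508, 0.1203]
tool_rot: [-3.139, 0.003, 3.104]
contact_force: [0.1, -0.2, -2.5]
opening: 0.0498
grip_force: 35.0
```

Run:
```python
from h import *
to([.403,.1006,.06],3.1016)
P=cloud(load('top0')); print([P[v,u].round(3).tolist() for u,v in[(107,211),(113,174),(90,210),(75,240),(110,185),(80,200)]])
```

```text
t 4.82 pos [ 0.4979 -0.2508  0.1203] rot [-3.1395e+00  3.1000e-03  3.1044e+00] F [ 0.1 -0.2 -2.5] open 0.0498 grip 35.0
tool delta cm [10.81 34.78  5.92] turn [-0.0021  0.0031  0.0028]
[[0.456, 0.231, 0.031], [0.552, 0.216, 0.033], [0.46, 0.279, 0.021], [0.386, 0.278, 0.114], [0.526, 0.233, 0.003], [0.48, 0.26, 0.132]]
```

Request:
carry_out([
  [0.6,1.5,0,0,0,0,0],
  [0.9,2.9,0,0,0,0,0],
  [0.9,2.9,0,0,0,0,0],
  [0.9,2.9,0,0,0,0,0],
  [0.9,2.9,0,0,0,0,0],
  [0.9,2.9,0,0,0,0,0],
  [0.9,2.9,0,0,0,0,0],
  [0.9,2.9,0,0,0,0,0],
])

```text
time: 5.48
tool_pos: [0.4361, -0.0283, 0.1179]
tool_rot: [3.142, -0.0, 3.1]
contact_force: [0.3, 0.8, -3.6]
opening: 0.0498
grip_force: 35.0
```

Request:
carry_out([
  [0.9,2.9,0,0,0,0,0],
  [0.9,2.9,0,0,0,0,0],
  [0.9,2.9,0.5,0,0,0,0],
  [0.9,2.9,1,0,0,0,0],
  [0.6,1.4,1.5,0,0,0,0],
  [0,0,1.5,0,0,0,0],
  [0,0,1,0,0,0,0],
  [0,0,0.4,0,0,0,0],
])

```text
time: 6.15
tool_pos: [0.3993, 0.1024, 0.0577]
tool_rot: [-3.141, -0.003, 3.102]
contact_force: [-1.7, 0.5, -3.1]
opening: 0.0494
grip_force: 35.0
```

Run:
```python
from h import *
t=grab('top','top2'); s=grab('side','side2')
to([.403,.1006,.04],3.1016)
o=np.zeros((600,800,3),np.uint8)
o[:,:400]=cv2.resize(t['image'][130:250,115:195],None,fx=5,fy=5,interpolation=cv2.INTER_CUBIC)
o[:480,400:]=cv2.resize(s['image'][130:226,220:300],None,fx=5,fy=5,interpolation=cv2.INTER_CUBIC)
cv2.imwrite('pics/c3.png',o)
```

```text
t 6.25 pos [0.3999 0.102  0.0584] rot [-3.1414e+00 -1.7000e-03  3.1007e+00] F [-0.  -0.2 -2.1] open 0.0498 grip 35.0
tool delta cm [-0.32 -0.13  1.84] turn [-0.0002 -0.0017 -0.0009]
```

View pics/c3.png

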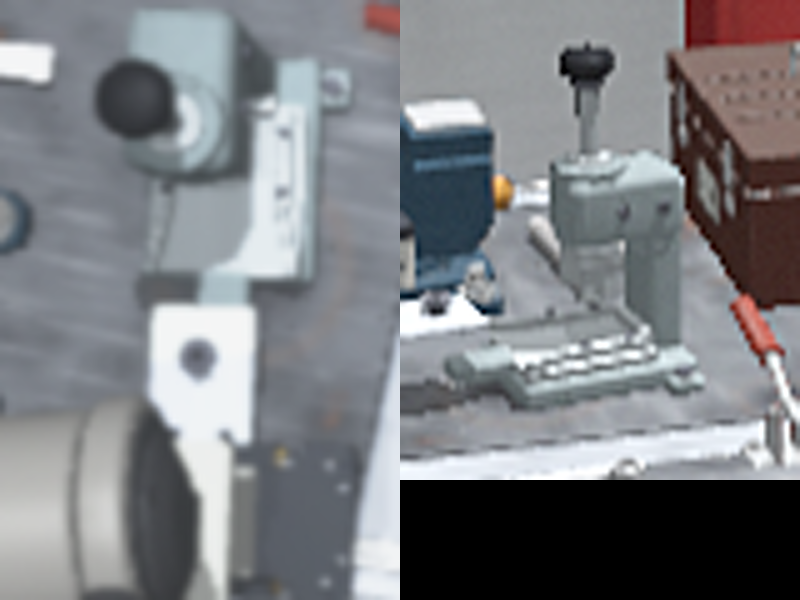

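Plate front corners at crop (150,305) and (257,305), bush at (199,358), aimed at the rest (223,290) – apparent left shift is parallax; check it numerically.

Run:
```python
from h import *
c=load('top2'); P=cloud(c)
f=lambda q,z:px2w(c,np.array(q)/5+[115,130]-.4,z=z).round(4).tolist()
print('plate front',f([[152,305],[256,305]],.06),'sides',f([[150,400],[253,440]],.06),'bush',f([[199,358]],.07),'rest',f([[200,285],[247,285]],.025))
I=c['image'][:,:,:].astype(int);m=np.zeros(I.shape[:2],bool);m[180:230,135:175]=1
m&=(I.min(2)>190)&(P[...,2]>.045)&(P[...,2]<.075)
for v in range(191,222,3):
    u=np.where(m[v])[0]
    if len(u): w=px2w(c,[[u[0]-.5,v],[u[-1]+.5,v]],z=.06); print(v,u[0],u[-1],w[0,:2].round(4),w[1,:2].round(4),w.mean(0)[:2].round(4))
```

```text
plate front [[0.5054, 0.1254, 0.06], [0.5045, 0.0727, 0.06]] sides [[0.4572, 0.1264, 0.06], [0.4361, 0.0744, 0.06]] bush [[0.4775, 0.0993, 0.07]] rest [[0.5182, 0.1093, 0.025], [0.5178, 0.0846, 0.025]]
191 147 159 [0.5043 0.1216] [0.5038 0.0887] [0.504  0.1051]
194 146 165 [0.4967 0.1241] [0.4959 0.0735] [0.4963 0.0988]
197 146 165 [0.4891 0.1241] [0.4883 0.0735] [0.4887 0.0988]
200 146 165 [0.4815 0.1241] [0.4806 0.0735] [0.481  0.0988]
203 146 164 [0.4739 0.1241] [0.4731 0.0761] [0.4735 0.1001]
206 146 164 [0.4663 0.1241] [0.4655 0.0761] [0.4659 0.1001]
209 145 164 [0.4587 0.1266] [0.4579 0.0761] [0.4583 0.1014]
212 148 164 [0.451 0.119] [0.4503 0.0761] [0.4506 0.0976]
215 150 164 [0.4433 0.114 ] [0.4427 0.0761] [0.443  0.0951]
```

Request:
carry_out([
  [0,-0.2,0.5,0,0,0,0],
  [0,0,0.5,0,0,0,0],
  [0,0,0.4,0,0,0,0],
  [0,0,0.3,0,0,0,0],
  [0,0,0.2,0,0,0,0],
  [0,0,0,0,0,0,0],
  [0,0,0,0,0,0,0],
  [0,0,0,0,0,0,0],
])

```text
time: 6.92
tool_pos: [0.4005, 0.1001, 0.0398]
tool_rot: [3.142, 0.0, 3.101]
contact_force: [0.2, -0.1, -3.6]
opening: 0.0496
grip_force: 35.0
```

Run:
```python
from h import *
to([.503,.0966,.039],3.1016)
```

```text
t 6.92 pos [0.4005 0.1001 0.0398] rot [3.1415e+00 3.0000e-04 3.1009e+00] F [ 0.2 -0.1 -3.6] open 0.0496 grip 35.0
tool delta cm [-10.26   0.07   0.09] turn [ 0.0001  0.0003 -0.0007]
```

Request:
carry_out([
  [-0.5,0,0.1,0,0,0,0],
  [-0.8,0,0,0,0,0,0],
  [-0.8,0,0,0,0,0,0],
  [-0.8,0,0,0,0,0,0],
  [-0.8,0,0,0,0,0,0],
  [-0.8,0,0,0,0,0,0],
  [-0.5,0,0,0,0,0,0],
  [0,0,0,0,0,0,0],
])

```text
time: 7.58
tool_pos: [0.4518, 0.098, 0.0387]
tool_rot: [3.141, 0.001, 3.101]
contact_force: [-0.6, 0.4, -2.8]
opening: 0.0494
grip_force: 35.0
```

Request:
carry_out([
  [-0.5,0,0.05,0,0,0,0],
  [-0.6,0,0,0,0,0,0],
  [-0.6,0,0,0,0,0,0],
  [-0.6,0,0,0,0,0,0],
  [-0.5,0,0,0,0,0,0],
  [-0.4,0,0,0,0,0,0],
  [-0.3,0,0,0,0,0,0],
  [0,0,0,0,0,0,0],
])

```text
time: 8.25
tool_pos: [0.486, 0.0966, 0.0382]
tool_rot: [3.141, 0.001, 3.101]
contact_force: [1.1, 0.2, -1.9]
opening: 0.0492
grip_force: 35.0
```

Now the last part slowly, feeling for the stop.

Request:
carry_out([
  [-0.3,0,0.03,0,0,0,0],
  [-0.3,0,0,0,0,0,0],
  [-0.2,0,0,0,0,0,0],
  [-0.2,0,0,0,0,0,0],
  [-0.1,0,0,0,0,0,0],
  [-0.1,0,0,0,0,0,0],
  [-0.1,0,0,0,0,0,0],
  [0,0,0,0,0,0,0],
])

```text
time: 8.92
tool_pos: [0.4985, 0.0961, 0.0379]
tool_rot: [3.141, 0.0, 3.101]
contact_force: [0.0, -0.3, -2.8]
opening: 0.0496
grip_force: 35.0
```

Request:
carry_out([
  [-0.1,0,0,0,0,0,0],
  [-0.1,0,0,0,0,0,0],
  [-0.05,0,0,0,0,0,0],
  [-0.05,0,0,0,0,0,0],
  [-0.05,0,0,0,0,0,0],
  [-0.05,0,0,0,0,0,0],
  [0,0,0,0,0,0,0],
  [0,0,0,0,0,0,0],
])

```text
time: 9.58
tool_pos: [0.5024, 0.0959, 0.0379]
tool_rot: [3.142, 0.0, 3.101]
contact_force: [0.5, -0.2, -1.7]
opening: 0.0496
grip_force: 35.0
```

Request:
carry_out([
  [-0.05,0,0,0,0,0,0],
  [-0.05,0,0,0,0,0,0],
  [-0.05,0,0,0,0,0,0],
  [-0.05,0,0,0,0,0,0],
  [0,0,0,0,0,0,0],
  [0,0,0,0,0,0,0],
  [0,0,0,0,0,0,0],
  [0,0,0,0,0,0,0],
])

```text
time: 10.25
tool_pos: [0.5042, 0.0959, 0.0379]
tool_rot: [3.142, -0.0, 3.101]
contact_force: [-0.0, -0.0, -2.7]
opening: 0.0495
grip_force: 35.0
```

Request:
carry_out([
  [-0.05,0,0,0,0,0,0],
  [-0.05,0,0,0,0,0,0],
  [-0.05,0,0,0,0,0,0],
  [-0.05,0,0,0,0,0,0],
  [0,0,0,0,0,0,0],
  [0,0,0,0,0,0,0],
  [0,0,0,0,0,0,0],
  [0,0,0,0,0,0,0],
])

```text
time: 10.92
tool_pos: [0.5043, 0.0959, 0.0378]
tool_rot: [-3.141, -0.004, 3.101]
contact_force: [-7.8, 0.1, 3.0]
opening: 0.0495
grip_force: 35.0
```

Request:
carry_out([
  [0,0,0.05,0,0,0,0],
  [0,0,0,0,0,0,0],
  [0,0,0,0,0,0,0.8],
  [0,0,0,0,0,0,0.8],
  [0,0,0,0,0,0,0.8],
  [0,0,0,0,0,0,0.8],
  [0,0,0,0,0,0,0.8],
  [0,0,0,0,0,0,0.8],
])

```text
time: 11.58
tool_pos: [0.5065, 0.0957, 0.0374]
tool_rot: [3.142, 0.0, 3.101]
contact_force: [-0.4, 0.3, -0.3]
opening: 0.0731
grip_force: 0.0
```

Run:
```python
from h import *
to([.35,.0966,.1],3.1016)
```

```text
t 11.58 pos [0.5065 0.0957 0.0374] rot [3.1415e+00 4.0000e-04 3.1008e+00] F [-0.4  0.3 -0.3] open 0.0731 grip 0.0
tool delta cm [15.64 -0.55 -6.26] turn [ 0.0001  0.0004 -0.0008]
```

Request:
carry_out([
  [0,0,-0.8,0,0,0,0.8],
  [0,0,-1.2,0,0,0,0.8],
  [0.5,0,-2,0,0,0,0.8],
  [2,0,-2.5,0,0,0,0.8],
  [2,0,-3.5,0,0,0,0],
  [2,0,-3.5,0,0,0,0],
  [2,0,-3.5,0,0,0,0],
  [2,0,-3.0,0,0,0,0],
])

```text
time: 12.25
tool_pos: [0.4004, 0.1001, 0.2401]
tool_rot: [3.141, 0.002, 3.101]
contact_force: [1.3, -0.4, -0.3]
opening: 0.0516
grip_force: 0.0
```

Request:
carry_out([
  [0.5,0,-2.5,0,0,0,0],
  [0,0,-1,0,0,0,0],
  [0,0,0,0,0,0,0],
  [0,0,0,0,0,0,0],
  [0,0,0,0,0,0,0],
  [0,0,0,0,0,0,0],
  [0,0,0,0,0,0,0],
  [0,0,0,0,0,0,0],
], force=20)

```text
time: 12.92
tool_pos: [0.3961, 0.1002, 0.2716]
tool_rot: [-3.141, -0.002, 3.101]
contact_force: [-0.1, 0.5, -0.4]
opening: 0.0014
grip_force: 0.0
```

Run:
```python
from h import *
t=grab('top','top3'); s=grab('side','side3')
to([.583,.0934,.245],3.1016)
o=np.zeros((600,800,3),np.uint8)
o[:,:400]=cv2.resize(t['image'][130:250,115:195],None,fx=5,fy=5,interpolation=cv2.INTER_CUBIC)
o[:480,400:]=cv2.resize(s['image'][130:226,220:300],None,fx=5,fy=5,interpolation=cv2.INTER_CUBIC)
cv2.imwrite('pics/c4.png',o)
```

```text
t 13.02 pos [0.3963 0.1002 0.2719] rot [-3.1416e+00 -1.1000e-03  3.1007e+00] F [-0.3 -0.  -0.5] open 0.0006 grip 0.0
tool delta cm [-18.69   0.09   2.67] turn [-0.     -0.0011 -0.0009]
```

View pics/c4.png

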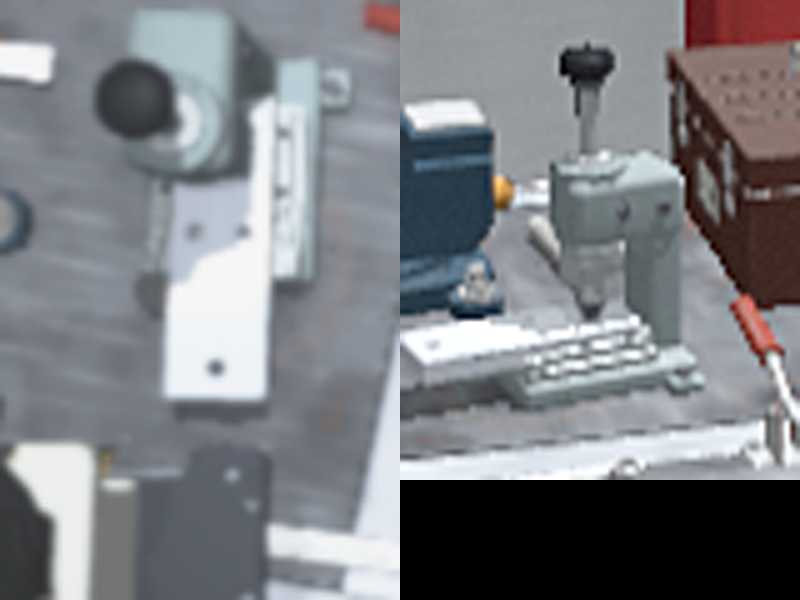

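Plate lies between the strips, bush under the ram (crop (590,310) side view), plain end at crop (217,400). Move over the knob.

Request:
carry_out([
  [-1.5,0,0,0,0,0,0],
  [-3,0,0,0,0,0,0],
  [-3,0,0,0,0,0,0],
  [-3,0,0,0,0,0,0],
  [-3,0,0,0,0,0,0],
  [-3,0,0,0,0,0,0],
  [-2.2,0.1,0,0,0,0,0],
  [0,0,0,0,0,0,0],
])

```text
time: 13.68
tool_pos: [0.5863, 0.0931, 0.2707]
tool_rot: [-3.142, -0.0, 3.1]
contact_force: [-0.9, -1.0, -0.8]
opening: 0.0004
grip_force: 0.0
```

Request:
carry_out([
  [0,0,1.2,0,0,0,0],
  [0,0,1.2,0,0,0,0],
  [0,0,0.6,0,0,0,0],
  [0,0,0.4,0,0,0,0],
  [0,0,0.2,0,0,0,0],
  [0,0,0,0,0,0,0],
  [0,0,0,0,0,0,0],
  [0,0,0,0,0,0,0],
])

```text
time: 14.35
tool_pos: [0.5834, 0.0936, 0.2372]
tool_rot: [3.141, 0.001, 3.101]
contact_force: [-0.4, -0.1, 0.4]
opening: 0.0008
grip_force: 0.0
```

Run:
```python
from h import *
to([.583,.0934,.228],3.1016)
c=load('top3'); print(px2w(c,np.array([[164,397],[269,398]])/5+[115,130]-.4,z=.04).round(4))
```

```text
t 14.35 pos [0.5834 0.0936 0.2372] rot [3.1414e+00 1.3000e-03 3.1008e+00] F [-0.4 -0.1  0.4] open 0.0008 grip 0.0
tool delta cm [ 0.04 -0.03  0.92] turn [ 0.0002  0.0013 -0.0008]
[[0.4592 0.1243 0.04  ]
 [0.4578 0.0703 0.04  ]]
```

Request:
carry_out([
  [0,0,0.3,0,0,0,0],
  [0,0,0.3,0,0,0,0],
  [0,0,0.3,0,0,0,0],
  [0,0,0.3,0,0,0,0],
  [0,0,0.3,0,0,0,0],
  [0,0,0.3,0,0,0,0],
  [0,0,0.2,0,0,0,0],
  [0,0,0,0,0,0,0],
])

```text
time: 15.02
tool_pos: [0.5833, 0.0936, 0.2161]
tool_rot: [3.141, 0.0, 3.101]
contact_force: [-0.2, 0.2, 3.1]
opening: 0.0003
grip_force: 1.5
```

Request:
carry_out([
  [0,0,0.1,0,0,0,0],
  [0,0,0.1,0,0,0,0],
  [0,0,0.1,0,0,0,0],
  [0,0,0.1,0,0,0,0],
  [0,0,0.1,0,0,0,0],
  [0,0,0.1,0,0,0,0],
  [0,0,0,0,0,0,0],
  [0,0,0,0,0,0,0],
])

```text
time: 15.68
tool_pos: [0.5833, 0.0936, 0.2104]
tool_rot: [3.142, 0.0, 3.101]
contact_force: [-0.3, 0.8, 3.3]
opening: 0.0005
grip_force: 1.7
```

Request:
carry_out([
  [0,0,0.1,0,0,0,0],
  [0,0,0.1,0,0,0,0],
  [0,0,0.1,0,0,0,0],
  [0,0,0.1,0,0,0,0],
  [0,0,0.1,0,0,0,0],
  [0,0,0.1,0,0,0,0],
  [0,0,0,0,0,0,0],
  [0,0,0,0,0,0,0],
])

```text
time: 16.35
tool_pos: [0.5834, 0.0936, 0.2051]
tool_rot: [3.141, 0.001, 3.101]
contact_force: [-1.5, 0.4, 8.0]
opening: 0.0003
grip_force: 3.6
```

Request:
carry_out([
  [0,0,0.1,0,0,0,0],
  [0,0,0.1,0,0,0,0],
  [0,0,0.1,0,0,0,0],
  [0,0,0.1,0,0,0,0],
  [0,0,0.05,0,0,0,0],
  [0,0,0.05,0,0,0,0],
  [0,0,0,0,0,0,0],
  [0,0,0,0,0,0,0],
])

```text
time: 17.02
tool_pos: [0.5834, 0.0936, 0.2008]
tool_rot: [3.141, 0.002, 3.101]
contact_force: [-2.0, -0.2, 9.5]
opening: 0.0006
grip_force: 5.3
```

Request:
carry_out([
  [0,0,0.05,0,0,0,0],
  [0,0,0.05,0,0,0,0],
  [0,0,0.05,0,0,0,0],
  [0,0,0.05,0,0,0,0],
  [0,0,0.05,0,0,0,0],
  [0,0,0,0,0,0,0],
  [0,0,0,0,0,0,0],
  [0,0,0,0,0,0,0],
])

```text
time: 17.68
tool_pos: [0.5835, 0.0936, 0.1984]
tool_rot: [3.141, 0.002, 3.101]
contact_force: [-3.4, -1.1, 11.7]
opening: 0.0002
grip_force: 5.7
```

Request:
carry_out([
  [0,0,0.05,0,0,0,0],
  [0,0,0.05,0,0,0,0],
  [0,0,0.05,0,0,0,0],
  [0,0,0.05,0,0,0,0],
  [0,0,0,0,0,0,0],
  [0,0,0,0,0,0,0],
  [0,0,0,0,0,0,0],
  [0,0,0,0,0,0,0],
])

```text
time: 18.35
tool_pos: [0.5835, 0.0936, 0.1965]
tool_rot: [3.141, 0.002, 3.101]
contact_force: [-3.5, 0.5, 11.6]
opening: 0.0007
grip_force: 5.9
```

Request:
carry_out([
  [0,0,0.05,0,0,0,0],
  [0,0,0.05,0,0,0,0],
  [0,0,0.05,0,0,0,0],
  [0,0,0.05,0,0,0,0],
  [0,0,0,0,0,0,0],
  [0,0,0,0,0,0,0],
  [0,0,0,0,0,0,0],
  [0,0,0,0,0,0,0],
])

```text
time: 19.02
tool_pos: [0.5834, 0.0936, 0.1945]
tool_rot: [3.141, 0.002, 3.101]
contact_force: [-2.7, -0.7, 12.0]
opening: 0.0004
grip_force: 6.0
```

Request:
carry_out([
  [0,0,0.05,0,0,0,0],
  [0,0,0.05,0,0,0,0],
  [0,0,0.05,0,0,0,0],
  [0,0,0.05,0,0,0,0],
  [0,0,0,0,0,0,0],
  [0,0,0,0,0,0,0],
  [0,0,0,0,0,0,0],
  [0,0,0,0,0,0,0],
])

```text
time: 19.68
tool_pos: [0.5836, 0.0937, 0.1941]
tool_rot: [3.141, 0.004, 3.101]
contact_force: [-5.0, -0.2, 20.2]
opening: 0.0004
grip_force: 10.2
```

Hard stop felt at about 34 mm, 20 N: firm. Ease off.

Request:
carry_out([
  [0,0,-0.3,0,0,0,0],
  [0,0,-0.6,0,0,0,0],
  [0,0,-0.8,0,0,0,0],
  [0,0,-0.8,0,0,0,0],
  [0,0,-0.8,0,0,0,0],
  [0,0,-0.8,0,0,0,0],
  [0,0,-1,0,0,0,0],
  [0,0,-2,0,0,0,0],
])

```text
time: 20.35
tool_pos: [0.582, 0.0935, 0.2603]
tool_rot: [-3.141, -0.005, 3.101]
contact_force: [0.1, 0.4, -0.1]
opening: 0.0002
grip_force: 0.0
```

Request:
carry_out([
  [0,0,-1,0,0,0,0],
  [1,0,0,0,0,0,0],
  [3,0,0,0,0,0,0],
  [3,0,0,0,0,0,0],
  [3,0,0,0,0,0,0],
  [3,0,0,0,0,0,0],
  [3,0,0,0,0,0,0],
  [2,0,0,0,0,0,0],
])

```text
time: 21.02
tool_pos: [0.4007, 0.1011, 0.2719]
tool_rot: [3.142, -0.001, 3.101]
contact_force: [-0.3, 0.4, -0.0]
opening: 0.0001
grip_force: 0.0
```

Run:
```python
from h import *
t=grab('top','top4'); s=grab('side','side4')
to([.4,.1,.27],3.1016)
o=np.zeros((600,800,3),np.uint8)
o[:,:400]=cv2.resize(t['image'][130:250,115:195],None,fx=5,fy=5,interpolation=cv2.INTER_CUBIC)
o[:480,400:]=cv2.resize(s['image'][130:226,220:300],None,fx=5,fy=5,interpolation=cv2.INTER_CUBIC)
cv2.imwrite('pics/c5.png',o)
P=cloud(t);k=(abs(P[...,0]-.583)<.02)&(abs(P[...,1]-.093)<.02)&(P[...,2]>.17);print('knob z',np.median(P[k][:,2]),k.sum())
```

```text
t 21.12 pos [0.4008 0.1012 0.2724] rot [ 3.1415e+00 -5.0000e-04  3.1015e+00] F [ 0.5 -0.1  0.3] open 0.0002 grip 0.0
tool delta cm [ 0.07 -0.12  0.24] turn [ 0.0001 -0.0005 -0.0001]
knob z 0.21953366606667535 215
```

View pics/c5.png

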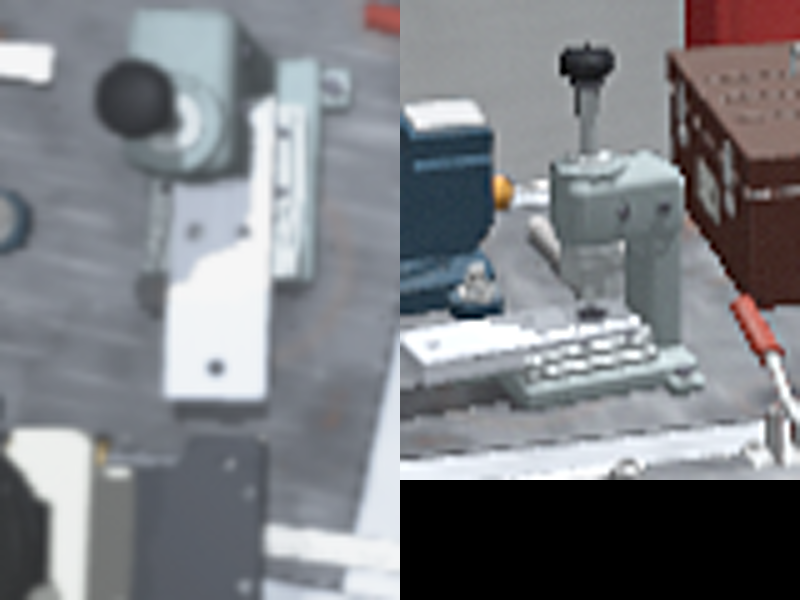

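The bush head now sits flat on the plate (crop (592,313)), the knob is back at 0.22 m (crop (585,65)), and the plate has not moved. Handing in.

```bash
python3 -c "
from cell import robot
print(robot.hand_in())"
```

```text
the job is handed in; nothing more can be done
None
```

The job is handed in: the plate is home against the back stop, the bush was pressed firm at about 20 N (hard stop about 34 mm down), the knob is back up at 0.22 m, and no loose tools were touched.

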